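Clamp the stuck spice jar

TASK

The cap of the empty spice jar with the red cap is stuck. Stand that jar upright on the base of the jar clamp, in the middle between the two open jaws, setting it down without dropping it; then turn the crank clockwise, right up to its stop, so the sliding jaw grips the jar, and let go.

Things in the scene. Friction and masses are not known exactly. Their poses are not given: they have to be found in the camera images.
- red_jar: Empty clear-glass spice jar with a red twist cap, standing on the counter (two like jars have yellow and black caps): a straight cylinder 44 mm across, 100 mm tall (cap 45 mm across, from 80 mm up), 0.11 to 0.22 kg. Origin: centre of its underside, z up.
- clamp: Blue jar clamp fixed on the counter, yawed. Origin on the counter under the jar seat, z up; all in mm. Base plate 100 (x) by 235 (y), top at z 10. Fixed jaw's face at y -30; sliding pad at y +50 when open, moving to -y 15 mm per rad of crank; jaws 70 wide in x, tops at z 52. Stand the jar on the plate at x 0, y +7. Housing y +91 to +166, 58 high, carries the crank axle at x 0, y +130.
- crank (a joint): Crank angle, rad, about the upright axle. 0: open, knob 173 degrees anticlockwise from the clamp's +x axis seen from above. Grows clockwise, knob passing the +y side, to a stop at 2.9. Starts at 0 to 0.5. Pad meets the jar at about 2.4, then yields on springs (up to 16 N), so turning to the stop is safe. Needs 5 to 10 N at the knob, stays where left.
- crank_grip (a point): Grip point on the axis of the orange upright knob at the end of the crank arm: 55 mm from the axle, 95 mm above the counter. The knob is a cylinder 24 mm across, top 112 mm above the counter; it spins freely on the arm, so the hand need not turn. The arm's top is 72 mm above the counter.
Not all that is in view belongs to the job. Leave any orange or purple look-alike of the red_jar alone.

How it is judged (in metres and radians):
On the way:
1. the red-capped jar stands upright on the clamp's base between the jaws, let go, with the jaws still open (value of joint crank below 1.5 rad and angle between red_jar's own z axis and vertical below 0.17 rad and x of red_jar in the frame of clamp between -0.025 and 0.025 m and y of red_jar in the frame of clamp between -0.02 and 0.035 m and z of red_jar in the frame of clamp below 0.02 m and contact force between the fingers and red_jar below 0.1 N), for 0.2 s.
At the end, for the whole second after the job is handed in: The red-capped jar stands on the clamp's base, upright within 10 degrees, within 30 mm of the clamp's middle line across the jaws, gripped between fixed jaw and pad with the crank past 2.5 rad, at rest (value of joint crank above 2.5 rad and angle between red_jar's own z axis and vertical below 0.17 rad and x of red_jar in the frame of clamp between -0.03 and 0.03 m and y of red_jar in the frame of clamp between -0.02 and 0.012 m and z of red_jar in the frame of clamp between 0.005 and 0.02 m and linear speed of red_jar below 0.02 m/s); the robot touches nothing.
It fails at once if the red-capped jar is let go with its underside more than 30 mm above the counter (dropped) (height (world z) of red_jar above 0.03 m and contact force between the fingers and red_jar below 0.05 N).
It also fails if it takes over 54 s, if anything falls off the work surface, if the arm or the gripper's body presses on something with over 40 N, if the wrist force passes 120 N, or if a joint passes its speed limit or range.

ROBOT

A 6-joint arm with a two-finger parallel gripper is mounted at the origin on the work surface. World frame = base frame: x ahead of the robot, y to its left, z up, the work surface at z = 0. Lengths are in mm, angles in rad, forces in N, time in s.
With the tool pointing down it reaches from about 275 to 750 mm from the base axis. Payload 10.2 kg.
Tool frame: the origin (TCP) lies midway between the tips of the shut fingers; the grasp point (between the pads) lies 19 mm behind it; z points along the fingers, y is the direction in which the jaws open and shut (so a half turn about z gives the same grasp; the last joint's range is limited). The gripper opens to 88 mm and grips with 3 to 60 N. Pads are 18 mm wide; open, the fingers measure 123 mm over their backs; the gripper's body (75 mm by 187 mm) begins 45 mm behind the grasp point.
Start: joints at [0.985, 0.313, 1.498, -0, 1.331, -0.223], TCP at [186.332, 490.827, 238.72] pointing down, gripper open.
Joint ranges: [-2.94, 2.94], [-0.97, 2.17], [0.19, 2.56], [-1.23, 4.37], [0.02, 3.11], [-2.88, 2.88]. Speed limits (rad/s): [2.39, 2.39, 3.01, 3.14, 3.14, 3.14].

INTERFACE

Orientations are given as a rotation vector (axis times angle).
In Python, from plant import status, cams, manip gives the robot as it stands. The module is installed in compiled form; this text tells all that it offers.
- The arm moves only by the tool play_rows, never from a script. Its argument "rows" is a list of rows, each a list of 7 numbers: the shift along the tool's x, y, z in m, then the turn, a rotation vector about the tool's x, y, z in rad, then the opening in per cent of the stroke, from 0 (shut) to 100 (fully open). In form: [[tx, ty, tz, wx, wy, wz, grip], ...]. A call has exactly 5 rows; each row shifts and turns the pose as measured when the row begins, along the tool's axes as they then stand; what a row does not reach is not made up. A row lasts 1/12 s, in which the tool goes at most 41.7 mm and 7.16 degrees, less where a joint would pass 70% of its speed; a pose out of reach is approached as far as the arm can. A call is refused whole if a number of a shift passes 0.0417 or a number of a turn 0.125, either way. A call with a gripper value outside its range is refused whole. The fingers move at their own pace and stop on an object; the grip force is fixed at half the most. Time passes only in rows, so rows that do not move let the fingers close, or fill a call up. It gives the time, the measured TCP pose, the force and the opening at its end, in the units of the state.
- status.read_state(): the state, without advancing time (a new reading comes with each control period).
- cams.capture(name): name is "scene" or "top" or "wrist"; returns the picture (480x640x3 uint8, red, green, blue); there is no depth.
- cams.camera_model(name): a dict with "mtx" (3x3 intrinsics, pixels), "dist" ([k1, k2, p1, p2, k3] as OpenCV has them; the pictures are not rectified), "position" and "rotation" of the camera in the world; the wrist camera has in their place "mount" (4x4, takes a point from camera to tool coordinates, whose origin is the TCP and whose axes are the flange's). Camera axes: x right, y down, z forward; pixel columns grow to the right and rows downward; lengths in mm; the calibration is good to about 2 mm. A picture is of the moment at which its call begins: read the wrist's pose just before it. camera_model takes no time and is no camera call.
- manip.close_job(): hands the job in, once; it reports no verdict.
The state is a dict: "time": time; "joint_positions": joint angles; "qd": joint speeds; "effort": joint torques, N m; "tcp_pos": TCP position; "ee_rot": TCP orientation; "wrist_force": force on the tool from outside, world axes, zero at the start; "ft_torque": the same for the moment, N m; "width": finger opening in mm.
Only numpy, scipy, OpenCV 4.12 (cv2) and the standard library are available. Lean on these libraries where they do the work, as an engineer would, in place of code of your own. Each camera call takes 0.05 s, during which the arm holds its last target. There are 200 camera calls.

## Working session

There is one attempt and no reset: what is moved stays moved. The work goes in short steps, Python scripts to look and compute and a tool call to move; the robot and the scene stay as the last step left them, time stands still between calls to the robot, and variables do not carry over. Pictures are saved under pics/ and viewed, about 8 in all and at most 12, crops included, and the job is handed in when it is done.

Besides the shell and the picture viewer there is one more tool, called after "Call:" as name([rows], argument=value, ...), one row to a line, values as JSON. play_rows: Moves the arm, as the interface text tells. Its arguments: {"type":"object","properties":{"rows":{"type":"array","items":{"type":"array","items":{"type":"number"}}}},"required":["rows"]}

```bash
mkdir -p pics; python3 - <<'E'
from plant import status,cams
import cv2,numpy as np
s=status.read_state();print(s)
for n in("scene","top"):
    im=cams.capture(n);cv2.imwrite(f"pics/{n}0.png",im[:,:,::-1]);m=cams.camera_model(n);print(n,m)
print(cams.camera_model("wrist"))
E
```

```text
{'time': 0.0, 'joint_positions': array([ 9.84644224e-01,  3.13432881e-01,  1.49840254e+00, -5.29203828e-07,
        1.33094889e+00, -2.23380205e-01]), 'qd': array([ 0.00098258,  0.00118658, -0.00019054,  0.00046887,  0.00016047,
       -0.0008664 ]), 'effort': array([-3.83633767e-05, -4.02211440e+01, -2.52268052e+01,  6.94273668e-02,
        3.52737552e-02, -1.09099044e-04]), 'tcp_pos': array([186.18046438, 490.64005636, 238.18281734]), 'ee_rot': array([-5.66636344e-01, -3.08959210e+00,  1.72065105e-03]), 'wrist_force': array([ 0.24145953,  0.36870162, -1.22033739]), 'ft_torque': array([-0.00746937,  0.00622091,  0.05747816]), 'width': 88.56193962583396}
scene {'mtx': array([[456.22035967,   0.        , 321.94744242],
       [  0.        , 456.22035967, 238.089636  ],
       [  0.        ,   0.        ,   1.        ]]), 'dist': array([-0.03925898,  0.        ,  0.        ,  0.        ,  0.        ]), 'position': array([1150.6069406 ,  -71.73810345,  595.08667982]), 'rotation': array([-1.65280231, -1.74152636,  0.79810603])}
top {'mtx': array([[563.64184893,   0.        , 320.91953669
[... 207 characters left out ...]
[345.32931651, -91.77924564, 958.77161079]), 'rotation': array([-2.11313847,  2.06845074, -0.24037517])}
{'mtx': array([[387.07862438,   0.        , 324.43159331],
       [  0.        , 387.07862438, 239.73410846],
       [  0.        ,   0.        ,   1.        ]]), 'dist': array([-0.08575082,  0.        ,  0.        ,  0.        ,  0.        ]), 'mount': array([[ 1.04287387e-06, -9.53236493e-01, -3.02225394e-01,
         7.96539974e+01],
       [ 9.99998764e-01, -4.74180921e-04,  1.49904489e-03,
        -2.02801724e-01],
       [-1.57225380e-03, -3.02225022e-01,  9.53235314e-01,
        -1.46417403e+02],
       [ 0.00000000e+00,  0.00000000e+00,  0.00000000e+00,
         1.00000000e+00]])}
```

View pics/scene0.png

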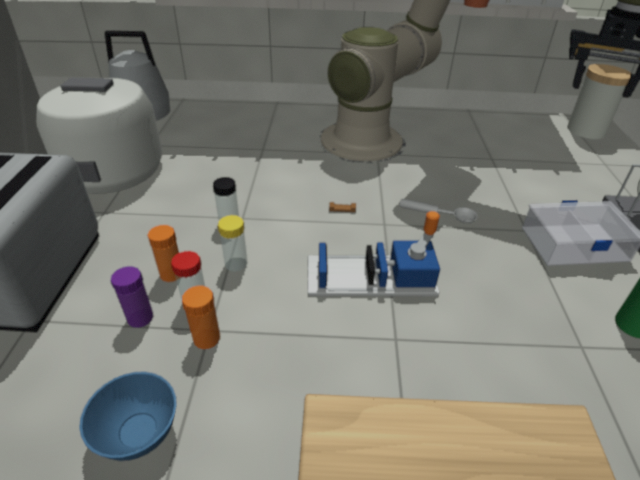

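View pics/top0.png

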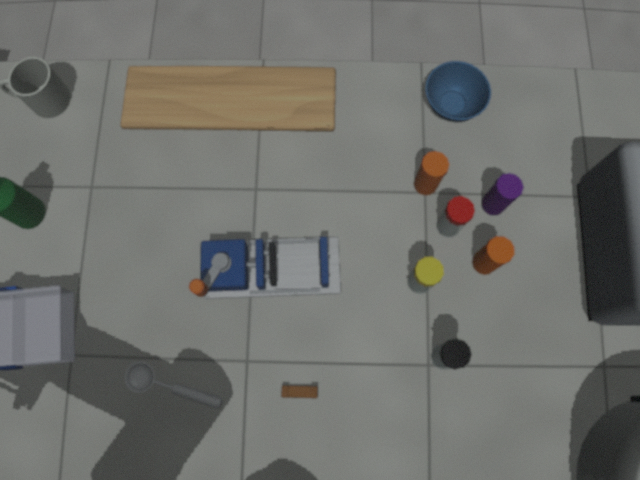

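The scene view shows the red cap at (187,265); the look-alikes are orange (165,240) and (200,300), purple (130,285), and the yellow- and black-capped jars at (232,227) and (225,187). In the top view the red cap is at (459,210), the oranges at (433,165) and (498,250), purple (507,190), yellow (429,271) and black (455,353). I choose the one with the clear body and red cap. The clamp is at about (270,265) in the top view, with the knob at (199,287).

```bash
cat >h.py <<'E'
import numpy as np,cv2
from scipy.spatial.transform import Rotation as R
from plant import status,cams
def ray(n,uv,st=None):
    m=cams.camera_model(n);uv=np.array(uv,float).reshape(-1,1,2)
    p=cv2.undistortPoints(uv,m["mtx"],m["dist"]).reshape(-1,2);d=np.c_[p,np.ones(len(p))]
    if n=="wrist":
        T=m["mount"];Rt=R.from_rotvec(st["ee_rot"]).as_matrix()
        return Rt@T[:3,3]+st["tcp_pos"],d@(Rt@T[:3,:3]).T
    return m["position"],d@R.from_rotvec(m["rotation"]).as_matrix().T
def onz(n,uv,z,st=None):
    o,d=ray(n,uv,st);return o+d*((z-o[2])/d[:,2])[:,None]
def mask(im,h0,h1,s=90,v=40):
    a=cv2.cvtColor(im,cv2.COLOR_RGB2HSV);H=a[...,0].astype(int)
    hh=(H>=h0)&(H<=h1) if h0<=h1 else (H>=h0)|(H<=h1)
    return (hh&(a[...,1]>s)&(a[...,2]>v)).astype(np.uint8)
def blobs(m,amin=40):
    c,_=cv2.findContours(m,cv2.RETR_EXTERNAL,cv2.CHAIN_APPROX_NONE)
    return [k for k in c if cv2.contourArea(k)>amin]
E
python3 - <<'E'
from h import *
np.set_printoptions(precision=1,suppress=True)
im=cv2.imread("pics/top0.png")[:,:,::-1].copy()
for nm,a,b,z in(("red",174,4,100),("orange",5,14,100),("purple",130,160,100),("yellow",22,32,100),("blue",105,125,58)):
    for c in blobs(mask(im,a,b)):
        (u,v),r=cv2.minEnclosingCircle(c)
        if nm=="blue":
            q=cv2.boxPoints(cv2.minAreaRect(c));print(nm,cv2.contourArea(c),q.ravel(),onz("top",q,58).tolist() if cv2.contourArea(c)>900 else onz("top",q,52)[:,:2].tolist())
        else: print(nm,u,v,r,cv2.contourArea(c),onz("top",[[u,v],[u+r,v]],z).ravel())
s=cv2.imread("pics/scene0.png")[:,:,::-1].copy()
for c in blobs(mask(s,174,4)):
    (u,v),r=cv2.minEnclosingCircle(c);print("scene red",u,v,r,onz("scene",[[u,v]],90))
for c in blobs(mask(s,5,14),30):
    (u,v),r=cv2.minEnclosingCircle(c);print("scene or",u,v,r,onz("scene",[[u,v]],95))
cv2.imwrite("pics/crop.png",np.hstack([cv2.resize(s[220:360,100:250,::-1],None,fx=2.6,fy=2.6),cv2.resize(im[225:365-60,180:350,::-1],None,fx=2.3,fy=4.55)]))
E
```

```text
red 459.3826599121094 209.98194885253906 14.652849197387695 605.5 [ 619.1 -301.6  100.   619.7 -325.4  100. ]
orange 299.20587158203125 391.5 17.386667251586914 266.5 [332.1 -54.  100.  332.7 -79.8 100. ]
orange 197.40908813476562 287.2272644042969 9.027382850646973 199.0 [485.5 108.8 100.  485.8  94.6 100. ]
orange 492.5 254.5 22.327213287353516 970.0 [ 547.  -351.6  100.   547.7 -387.5  100. ]
orange 430.5 172.5 22.638561248779297 951.5 [ 681.9 -256.8  100.   682.9 -294.   100. ]
purple 502.5 194.5 22.726736068725586 870.5 [ 647.1 -373.3  100.   648.1 -411.   100. ]
yellow 428.417724609375 270.7215270996094 14.94638729095459 638.0 [ 519.1 -249.4  100.   519.5 -272.8  100. ]
blue 290.0 [256. 240. 263. 240. 263. 288. 256. 288.] [[575.010043372112, 27.48511708599824], [575.2458666913132, 15.805266216185231], [494.53594615684557, 12.099293888981322], [494.2770849263077, 23.545688372125795]]
blue 1448.0 [201. 240. 246. 240. 246. 289. 201. 289.] [[571.6521678693945, 118.3553703161637, 58.0], [573.1558135859507, 43.29169562338687, 58.0], [491.28145900078437, 38.96127749948717, 58.0], [489
[... 189 characters left out ...]
03.5530678841821, -93.50200282835216], [502.892940622127, -82.77190065897462]]
blue 2622.5 [417.2  77.4 471.6  50.2 498.2 103.4 443.8 130.6] [[880.5002602300971, -246.6872532626159, 58.0], [940.3801294379764, -348.63291555532885, 58.0], [833.2150046989234, -390.5039403743263, 58.0], [777.1444222304624, -290.5979729071132, 58.0]]
scene red 185.7570037841797 263.0607604980469 14.65843677520752 [[ 619.1 -304.9   90. ]]
scene or 201.0 317.0 32.14041519165039 [[ 733.5 -250.9   95. ]]
scene or 164.0 253.5 28.93537139892578 [[ 604.  -344.4   95. ]]
scene or 431.5860290527344 222.81182861328125 12.091697692871094 [[490.3 108.9  95. ]]
scene or 476.5 2.0 11.672718048095703 [[-1324.4   594.4    95. ]]
```

View pics/crop.png

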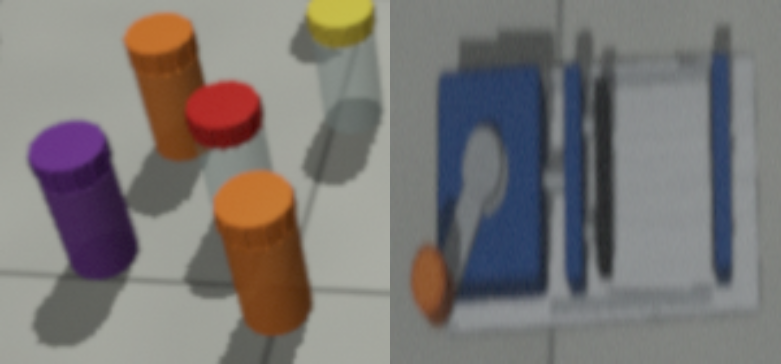

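The crop confirms the red cap on a clear body, with orange in front and behind. The cap is at about (619,-302), and the two views agree to 3 mm. The clamp is yawed about 4°, its seat is near (545,-43), and the knob implies a crank angle of about 0.4. I'll go above the clamp first for a closer look on the way.

Call:
play_rows([
  [-0.026,-0.0175,0,0,0,0,100],
  [-0.026,-0.0175,0,0,0,0,100],
  [-0.026,-0.0175,0,0,0,0,100],
  [-0.026,-0.0175,0,0,0,0,100],
  [-0.026,-0.0175,0,0,0,0,100],
])

```text
time: 0.52
tcp_pos: [276.2, 360.8, 236.1]
ee_rot: [-0.553, -3.089, 0.005]
wrist_force: [0.4, 1.7, -0.7]
width: 88.3
```

Call:
play_rows([
  [-0.026,-0.0175,0,0,0,0,100],
  [-0.026,-0.0175,0,0,0,0,100],
  [-0.026,-0.0175,0,0,0,0,100],
  [-0.026,-0.0175,0,0,0,0,100],
  [-0.026,-0.0175,0,0,0,0,100],
])

```text
time: 0.93
tcp_pos: [370.2, 226.5, 235.3]
ee_rot: [-0.551, -3.088, 0.007]
wrist_force: [0.5, 0.6, -0.2]
width: 88.4
```

Call:
play_rows([
  [-0.026,-0.0175,0,0,0,0,100],
  [-0.026,-0.0175,0,0,0,0,100],
  [-0.026,-0.0175,0,0,0,0,100],
  [-0.026,-0.0175,0,0,0,0,100],
  [-0.026,-0.0175,0,0,0,0,100],
])

```text
time: 1.35
tcp_pos: [464.6, 91.8, 234.4]
ee_rot: [-0.551, -3.086, 0.007]
wrist_force: [0.4, 0.2, 0.6]
width: 88.2
```

Call:
play_rows([
  [-0.026,-0.0175,0,0,0,0,100],
  [-0.026,-0.0175,0,0,0,0,100],
  [-0.026,-0.0175,0,0,0,0,100],
  [-0.026,-0.0175,0,0,0,0,100],
  [0,0,0,0,0,0,100],
])

```text
time: 1.77
tcp_pos: [541.9, -20.1, 232.1]
ee_rot: [-0.558, -3.082, 0.008]
wrist_force: [-1.3, 0.5, 0.1]
width: 88.3
```

```bash
python3 - <<'E'
from h import *
import pickle
np.set_printoptions(precision=1,suppress=True)
st=status.read_state();im=cams.capture("wrist");pickle.dump(st,open("st1.pkl","wb"))
cv2.imwrite("pics/w1.png",im[:,:,::-1])
for c in blobs(mask(im,105,125),300):
    r=cv2.minAreaRect(c);q=cv2.boxPoints(r);print(cv2.contourArea(c),r,"\n",np.c_[q,onz("wrist",q,52,st)[:,:2]])
for c in blobs(mask(im,5,14),300):
    (u,v),r=cv2.minEnclosingCircle(c);print("or",u,v,r,onz("wrist",[[u,v]],112,st))
E
```

```text
1115.5 ((261.0, 235.5), (89.44271850585938, 22.807889938354492), 63.43495178222656) 
 [[230.8 200.6 501.2 -92.1]
 [251.2 190.4 499.3 -72. ]
 [291.2 270.4 579.3 -67.3]
 [270.8 280.6 582.1 -88.6]]
1254.0 ((367.9859619140625, 189.08340454101562), (93.65850830078125, 14.751312255859375), 67.09423065185547) 
 [[343.  148.8 494.1  13.3]
 [356.6 143.1 493.6  25.4]
 [393.  229.3 574.7  31.1]
 [379.4 235.1 575.5  18.2]]
6520.0 ((433.6412353515625, 161.35569763183594), (98.20376586914062, 95.83922576904297), 68.34400939941406) 
 [[371.  133.4 490.4  39.1]
 [460.1  98.  488.5 116.3]
 [496.3 189.3 571.7 126.4]
 [407.2 224.7 575.   44.1]]
or 167.0 434.5 35.00366973876953 [[ 667.4 -218.7  112. ]]
or 38.0 319.0 21.095121383666992 [[ 526.9 -267.2  112. ]]
or 470.0 91.5 24.88483428955078 [[483. 104. 112.]]
or 200.0 0.0 25.000099182128906 [[369.5 -40.1 112. ]]
```

View pics/w1.png

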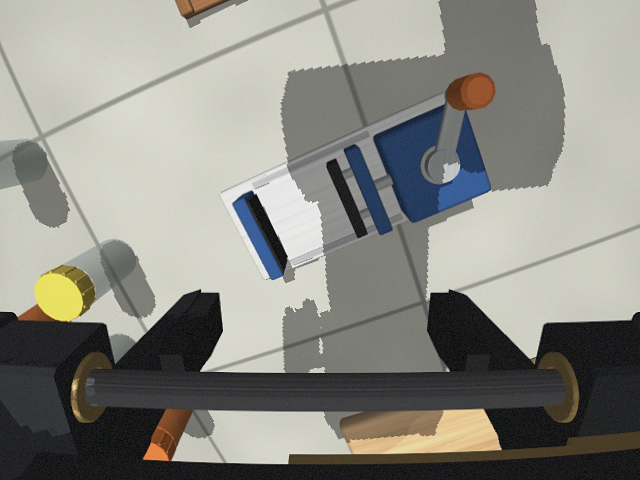

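Wrist view: fixed jaw top runs from about (247,193) to (287,270), sliding pad (327,163)-(366,237), housing near edge (374,135)-(410,222), hub (440,165), knob top about (477,90), and the plate's corner is (221,193). I'll work out the clamp frame from these.

```bash
python3 - <<'E'
from h import *
import pickle
np.set_printoptions(precision=1,suppress=True)
st=pickle.load(open("st1.pkl","rb"))
P=lambda uv,z:onz("wrist",uv,z,st)[:,:2]
he=P([[374,135],[410,222]],58);fj=P([[248,193],[287,270]],52);sp=P([[337,160],[366,237]],52);sj=P([[328,163],[358,236]],52);hub=P([[441,164]],72);kn=P([[477,90]],112);pc=P([[221,193],[267,279]],10)
for n,a in zip("he fj pad padface hub knob plate".split(),(he,fj,sp,sj,hub,kn,pc)):print(n,a.ravel(), np.degrees(np.arctan2(*(a[-1]-a[0])[::-1])) if len(a)>1 else "")
# frame: yaw from long edges
for yaw in np.radians([3,4,5]):
    X=np.array([np.cos(yaw),np.sin(yaw)]);Y=np.array([-X[1],X[0]])
    print(np.degrees(yaw),"s along Y minus nominal:",(he@Y-91).mean(),(fj@Y+30).mean(),(hub@Y-130),(pc@Y+117.5)," along X: he",(he@X).mean(),"fj",(fj@X).mean(),"pad",(sp@X).mean(),"hub",hub@X,"plate",(pc@X).mean(),"knob-hub",(kn-hub)@X,(kn-hub)@Y)
E
```

```text
he [492.   40.4 571.6  46.4] 4.298149329707409
fj [500.4 -75.5 577.6 -70.7] 3.5335417294937597
pad [501.    5.5 573.    6.5] 0.8206530621083783
padface [500.7  -2.4 569.7   0.2] 2.167379309904771
hub [530.4  81.8] 
knob [483.7 108.7] 
plate [ 495.1 -110.9  593.7 -104. ] 3.987092139486043
3.0000000000000004 s along Y minus nominal: -75.51774984979164 -71.18740543825943 [-76.1] [-19.2 -17.5]  along X: he 533.3541565981793 fj 534.4667963204841 pad 536.612852583218 hub [533.9] plate 538.0275233021398 knob-hub [-45.2] [29.3]
4.0 s along Y minus nominal: -84.82842138744545 -80.49972586291689 [-85.4] [-27.7 -27.7]  along X: he 533.5431266989557 fj 532.6194307126138 pad 536.1450875896123 hub [534.8] plate 535.5752003922249 knob-hub [-44.7] [30.1]
5.0 s along Y minus nominal: -94.14097284773008 -89.77838700064163 [-94.7] [-36.1 -37.9]  along X: he 533.5695743947913 fj 530.6098240665482 pad 535.5140076085729 hub [535.5] plate 532.9597360880372 knob-hub [-44.2] [30.9]
```

Clamp frame: yaw 4°, seat (539.6,-40.4), axle (531,82). Measured hub (530,82), and the knob radius comes out 54 against 55 given, so they agree. Next I go over the jar.

Call:
play_rows([
  [-0.0215,-0.03,0,0,0,0,80],
  [-0.0215,-0.03,0,0,0,0,80],
  [-0.0215,-0.03,0,0,0,0,80],
  [-0.0215,-0.03,0,0,0,0,80],
  [-0.0215,-0.03,0,0,0,0,80],
])

```text
time: 2.23
tcp_pos: [588.9, -192.7, 231.6]
ee_rot: [-0.539, -3.081, 0.002]
wrist_force: [1.0, 1.4, -0.7]
width: 70.6
```

Call:
play_rows([
  [-0.0215,-0.03,0,0,0,0,80],
  [-0.0215,-0.03,0,0,0,0,80],
  [-0.0215,-0.03,0,0,0,0,80],
  [0,0,0,0,0,-0.1,80],
  [0,0,0,0,0,-0.1,80],
])

```text
time: 2.65
tcp_pos: [619.4, -305.8, 227.9]
ee_rot: [-0.225, -3.116, -0.005]
wrist_force: [0.1, -0.1, 0.7]
width: 70.7
```

```bash
cat >go.py <<'E'
import sys
from h import *
np.set_printoptions(precision=2,suppress=True)
s=status.read_state();Rt=R.from_rotvec(s["ee_rot"])
t=np.array(sys.argv[1:4],float);yaw=np.radians(float(sys.argv[4]))
# target: tool z down, tool y at yaw
y=np.array([np.cos(yaw),np.sin(yaw),0]);z=np.array([0,0,-1.]);G=R.from_matrix(np.c_[np.cross(y,z),y,z])
print("t",s["time"],"tcp",s["tcp_pos"],"w",s["width"],"F",s["wrist_force"],"\nshift tool mm",Rt.inv().apply(t-s["tcp_pos"]),"rot tool",(Rt.inv()*G).as_rotvec())
E
python3 go.py 619 -302.5 150 81
python3 - <<'E'
from h import *
st=status.read_state();im=cams.capture("wrist");cv2.imwrite("pics/w2.png",im[:,:,::-1])
for c in blobs(mask(im,174,4),200):
    (u,v),r=cv2.minEnclosingCircle(c);print("red",u,v,r,onz("wrist",[[u,v]],100,st),cv2.contourArea(c))
E
```

```text
t 2.65 tcp [ 619.36 -305.8   227.91] w 70.74681507909018 F [ 0.08 -0.11  0.67] 
shift tool mm [-0.56  3.08 77.92] rot tool [ 0.   -0.02  0.01]
red 326.5 230.0 32.03523635864258 [[ 617.29550369 -303.21854305  100.        ]] 2869.5
```

View pics/w2.png

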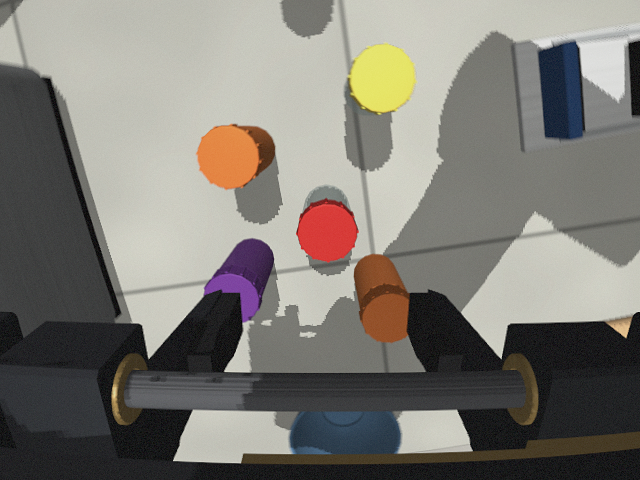

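The red cap is at (327,230), centred under the hand. Purple (237,290) and orange (385,312), (232,157) are clear of the finger lanes. Descending.

Call:
play_rows([
  [0,0.003,0.02,0,-0.01,0,80],
  [0.001,0,0.025,0,-0.01,0,80],
  [0,0,0.025,0,0,0,80],
  [0,0,0.025,0,0,0,80],
  [0,0,0,0,0,0,80],
])

```text
time: 3.12
tcp_pos: [618.6, -296.9, 130.7]
ee_rot: [0.225, 3.13, 0.003]
wrist_force: [-0.4, 0.3, -0.6]
width: 70.3
```

```bash
python3 go.py 618 -303 71 81
```

```text
t 3.1167 tcp [ 618.6  -296.87  130.7 ] w 70.3089557497261 F [-0.38  0.33 -0.64] 
shift tool mm [-0.06 -6.27 59.69] rot tool [0.   0.   0.01]
```

Call:
play_rows([
  [0,-0.005,0,0,0,0,80],
  [0,0,0.015,0,0,0,80],
  [0,0,0.015,0,0,0,80],
  [0,0,0.015,0,0,0,80],
  [0,0,0.01,0,0,0,80],
])

```text
time: 3.53
tcp_pos: [621.4, -301.5, 84.2]
ee_rot: [0.229, 3.12, -0.006]
wrist_force: [-0.0, -0.5, 0.1]
width: 70.8
```

```bash
python3 go.py 618 -303 71 81
```

```text
t 3.5333 tcp [ 621.4  -301.46   84.18] w 70.8325642835786 F [-0.04 -0.46  0.11] 
shift tool mm [ 3.32 -1.98 13.15] rot tool [-0.    0.01  0.01]
```

Call:
play_rows([
  [0.003,-0.002,0.007,0,0.01,0,80],
  [0,0,0.003,0,0,0,80],
  [0,0,0,0,0,0,80],
  [0,0,0,0,0,0,0],
  [0,0,0,0,0,0,0],
])

```text
time: 3.95
tcp_pos: [619.0, -303.7, 76.9]
ee_rot: [0.231, 3.127, -0.008]
wrist_force: [0.4, 0.1, 0.7]
width: 59.0
```

Call:
play_rows([
  [0,0,0,0,0,0,0],
  [0,0,0,0,0,0,0],
  [0,0,0,0,0,0,0],
  [0,0,0,0,0,0,0],
  [0,0,0,0,0,0,0],
])

```text
time: 4.37
tcp_pos: [619.4, -303.9, 78.4]
ee_rot: [0.231, 3.126, -0.009]
wrist_force: [0.7, -0.6, -1.2]
width: 44.2
```

```bash
python3 go.py 618 -303 150 81
```

```text
t 4.3667 tcp [ 619.37 -303.91   78.36] w 44.213857558360324 F [ 0.68 -0.61 -1.22] 
shift tool mm [  0.95   0.31 -71.65] rot tool [-0.01  0.01  0.01]
```

It closed at 44 mm but sits a bit high (grasp at 97 of 100 mm). I'll re-grip 12 mm lower.

Call:
play_rows([
  [0,0,0,0,0,0,80],
  [0,0,0,0,0,0,80],
  [0,0,0,0,0,0,80],
  [0,0,0.008,0,0,0,80],
  [0,0,0.008,0,0,0,80],
])

```text
time: 4.78
tcp_pos: [620.4, -304.6, 63.6]
ee_rot: [0.231, 3.122, -0.013]
wrist_force: [1.0, 0.4, -0.8]
width: 70.4
```

Call:
play_rows([
  [0,0,0.002,0,0,0,0],
  [0,0,0,0,0,0,0],
  [0,0,0,0,0,0,0],
  [0,0,0,0,0,0,0],
  [0,0,0,0,0,0,0],
])

```text
time: 5.2
tcp_pos: [619.5, -304.0, 58.0]
ee_rot: [0.232, 3.126, -0.009]
wrist_force: [-0.2, 0.8, -0.9]
width: 43.5
```

```bash
python3 go.py 618 -303 150 81
```

```text
t 5.2 tcp [ 619.45 -303.98   57.95] w 43.54940962064855 F [-0.19  0.75 -0.87] 
shift tool mm [  0.93   0.28 -92.06] rot tool [-0.01  0.01  0.01]
```

Call:
play_rows([
  [0,0,-0.01,0,0,0,0],
  [0,0,-0.02,0,0,0,0],
  [0,0,-0.03,0,0,0,0],
  [0,0,-0.03,0,0,0,0],
  [0,0,-0.02,0,0,0,0],
])

```text
time: 5.62
tcp_pos: [616.6, -301.9, 168.4]
ee_rot: [-0.232, -3.13, -0.001]
wrist_force: [0.1, 0.2, -1.6]
width: 43.6
```

Call:
play_rows([
  [0,0,-0.005,0,0,-0.05,0],
  [0,0,0,0,0,-0.08,0],
  [0,0,0,0,0,-0.08,0],
  [0,0,0,0,0,0,0],
  [0,0,0,0,0,0,0],
])

```text
time: 6.03
tcp_pos: [618.1, -302.7, 185.4]
ee_rot: [-0.108, 3.132, -0.012]
wrist_force: [-0.3, 0.6, -0.9]
width: 43.8
```

```bash
python3 go.py 539.6 -40.4 150 94
```

```text
t 6.0333 tcp [ 618.12 -302.74  185.38] w 43.80082321811671 F [-0.27  0.63 -0.89] 
shift tool mm [ 60.53 267.39  32.8 ] rot tool [-0.01  0.01 -0.  ]
```

Call:
play_rows([
  [0.003,0.013,0,0,0,0,0],
  [0.006,0.026,0,0,0,0,0],
  [0.007,0.032,0,0,0,0,0],
  [0.007,0.032,0,0,0,0,0],
  [0.007,0.032,0,0,0,0,0],
])

```text
time: 6.45
tcp_pos: [577.7, -171.0, 182.9]
ee_rot: [-0.076, 3.133, -0.014]
wrist_force: [0.8, -0.5, -2.3]
width: 43.5
```

Call:
play_rows([
  [0.007,0.032,0,0,0,0,0],
  [0.007,0.032,0,0,0,0,0],
  [0.006,0.026,0,0,0,0,0],
  [0.004,0.016,0,0,0,0,0],
  [0,0,0,0,0,0,0],
])

```text
time: 6.87
tcp_pos: [544.5, -55.9, 182.7]
ee_rot: [-0.061, 3.135, -0.01]
wrist_force: [0.2, -0.7, -1.4]
width: 43.4
```

```bash
python3 go.py 539.6 -40.4 100 94; python3 - <<'E'
from h import *
im=cams.capture("scene");w=cams.capture("wrist");t=cams.capture("top")
a=cv2.resize(im[180:320,280:460],None,fx=2,fy=2)
b=cv2.resize(w[:,:],(400,300));c=cv2.resize(t[210:320,180:360],None,fx=2,fy=2)
o=np.zeros((580,780,3),np.uint8);o[:280,:360]=a;o[:300,370:770]=b;o[300:520,:360]=c
cv2.imwrite("pics/m1.png",o[:,:,::-1])
E
```

```text
t 6.8667 tcp [544.46 -55.85 182.74] w 43.435660976688084 F [ 0.2  -0.66 -1.37] 
shift tool mm [ 4.72 16.19 82.6 ] rot tool [-0.01  0.01 -0.03]
```

View pics/m1.png

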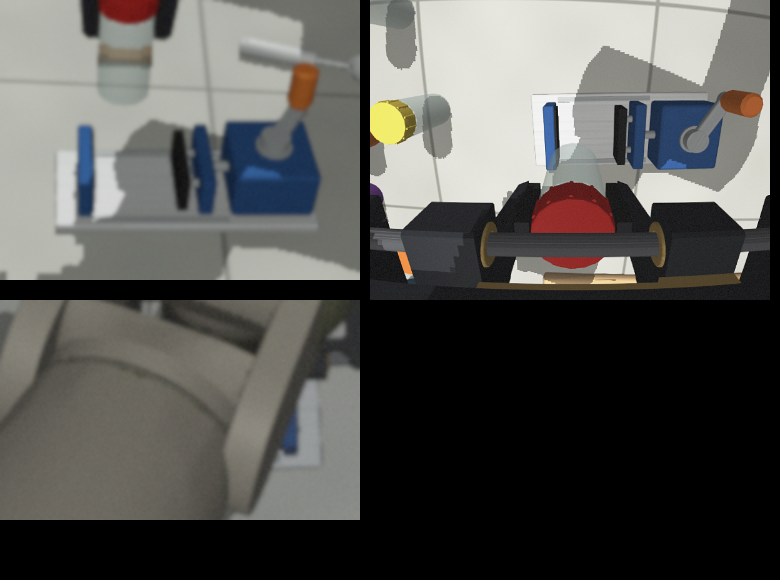

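The jar hangs upright in the hand, just on the fixed-jaw side of the seat. I'll go over the seat and descend.

Call:
play_rows([
  [0.004,0.014,0,-0.01,0.01,-0.03,0],
  [0,0,0,0,0,0,0],
  [0,0,0.015,0,0,0,0],
  [0,0,0.015,0,0,0,0],
  [0,0,0,0,0,0,0],
])

```text
time: 7.43
tcp_pos: [541.9, -48.0, 151.8]
ee_rot: [0.101, -3.137, -0.003]
wrist_force: [0.6, -0.9, -1.6]
width: 43.8
```

```bash
python3 go.py 539.6 -40.4 90 94
```

```text
t 7.4333 tcp [541.94 -47.97 151.79] w 43.84339404351781 F [ 0.57 -0.92 -1.59] 
shift tool mm [ 1.65  7.57 61.81] rot tool [ 0.   -0.   -0.01]
```

Call:
play_rows([
  [0.002,0.007,0,0,0,0,0],
  [0,0.002,0,0,0,0,0],
  [0,0,0.015,0,0,0,0],
  [0,0,0.01,0,0,0,0],
  [0,0,0,0,0,0,0],
])

```text
time: 7.85
tcp_pos: [540.3, -39.1, 128.7]
ee_rot: [0.099, -3.14, -0.002]
wrist_force: [0.4, 0.7, -1.2]
width: 43.5
```

```bash
python3 go.py 539.6 -40.4 73 94
```

```text
t 7.85 tcp [540.33 -39.05 128.74] w 43.46380758051458 F [ 0.39  0.67 -1.2 ] 
shift tool mm [ 0.81 -1.36 55.74] rot tool [ 0.   -0.   -0.01]
```

Call:
play_rows([
  [0,-0.001,0.01,0,0,0,0],
  [0,0,0.013,0,0,0,0],
  [0,0,0.013,0,0,0,0],
  [0,0,0.008,0,0,0,0],
  [0,0,0,0,0,0,0],
])

```text
time: 8.27
tcp_pos: [541.8, -40.6, 84.1]
ee_rot: [-0.099, 3.136, -0.001]
wrist_force: [-0.0, -0.6, -2.3]
width: 43.5
```

```bash
python3 go.py 539.6 -40.4 68 94
```

```text
t 8.2667 tcp [541.8  -40.55  84.12] w 43.48913370790926 F [-0.01 -0.59 -2.25] 
shift tool mm [ 2.25  0.3  16.11] rot tool [-0.    0.   -0.01]
```

Call:
play_rows([
  [0.001,0,0.004,0,0,0,0],
  [0,0,0.004,0,0,0,0],
  [0,0,0.003,0,0,0,0],
  [0,0,0.002,0,0,0,0],
  [0,0,0,0,0,0,0],
])

```text
time: 8.68
tcp_pos: [541.6, -41.0, 71.4]
ee_rot: [-0.099, 3.134, -0.002]
wrist_force: [0.1, 0.6, -1.0]
width: 44.0
```

```bash
python3 go.py 539.6 -40.4 68 94
```

```text
t 8.6833 tcp [541.65 -40.98  71.37] w 44.01433521332838 F [ 0.06  0.61 -0.99] 
shift tool mm [2.03 0.71 3.36] rot tool [-0.    0.01 -0.01]
```

Call:
play_rows([
  [0,0,0.002,0,0,0,0],
  [0,0,0.002,0,0,0,0],
  [0,0,0.002,0,0,0,0],
  [0,0,0.001,0,0,0,0],
  [0,0,0,0,0,0,0],
])

```text
time: 9.1
tcp_pos: [543.3, -41.0, 68.3]
ee_rot: [-0.099, 3.129, -0.004]
wrist_force: [-0.3, -0.0, -1.8]
width: 43.2
```

```bash
python3 go.py 539.6 -40.4 68 94
```

```text
t 9.1 tcp [543.31 -41.04  68.29] w 43.2425696810977 F [-0.34 -0.03 -1.84] 
shift tool mm [3.67 0.88 0.25] rot tool [-0.    0.01 -0.01]
```

Call:
play_rows([
  [0.001,0,0.002,0,0,0,0],
  [0,0,0.002,0,0,0,0],
  [0,0,0.001,0,0,0,0],
  [0,0,0.001,0,0,0,0],
  [0,0,0,0,0,0,0],
])

```text
time: 9.52
tcp_pos: [544.3, -41.1, 68.1]
ee_rot: [-0.1, 3.122, -0.006]
wrist_force: [1.2, -0.2, -2.0]
width: 43.6
```

```bash
python3 go.py 539.6 -40.4 68 94; python3 - <<'E'
from h import *
im=cams.capture("scene");w=cams.capture("wrist")
a=cv2.resize(im[160:310,290:450],None,fx=2.3,fy=2.3)
o=np.zeros((350,780,3),np.uint8);o[:345,:368]=a;o[:300,375:775]=cv2.resize(w,(400,300))
cv2.imwrite("pics/m2.png",o[:,:,::-1])
E
```

```text
t 9.5167 tcp [544.27 -41.08  68.06] w 43.63142044528346 F [ 1.16 -0.23 -2.05] 
shift tool mm [ 4.61  0.97 -0.02] rot tool [-0.    0.02 -0.01]
```

View pics/m2.png

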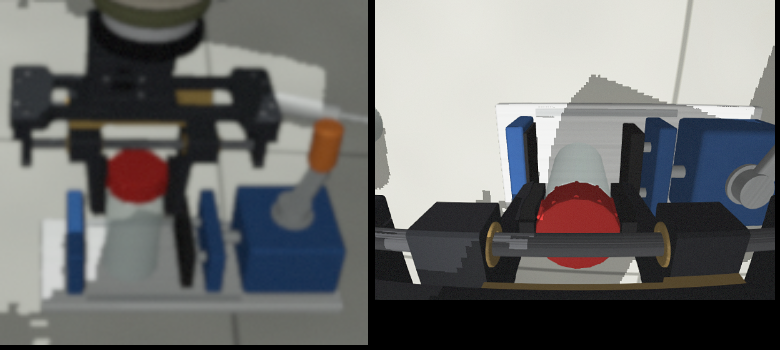

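```bash
python3 - <<'E'
from h import *
np.set_printoptions(precision=1,suppress=True)
print(status.read_state()["wrist_force"],status.read_state()["ft_torque"])
print("jar front-bottom @z10, z25",onz("scene",[[290+132/2.3,160+284/2.3]],10),onz("scene",[[290+132/2.3,160+284/2.3]],25))
print("plate front edge @10",onz("scene",[[290+132/2.3,160+294/2.3]],10))
im=cams.capture("scene");
cv2.imwrite("pics/m3.png",cv2.resize(im[215:300,305:405,::-1],None,fx=7,fy=7,interpolation=cv2.INTER_CUBIC))
E
```

```text
[0.4 0.2 1.4] [0.2 0.2 0. ]
jar front-bottom @z10, z25 [[569.2 -38.8  10. ]] [[584.1 -39.7  25. ]]
plate front edge @10 [[580.  -38.8  10. ]]
```

View pics/m3.png

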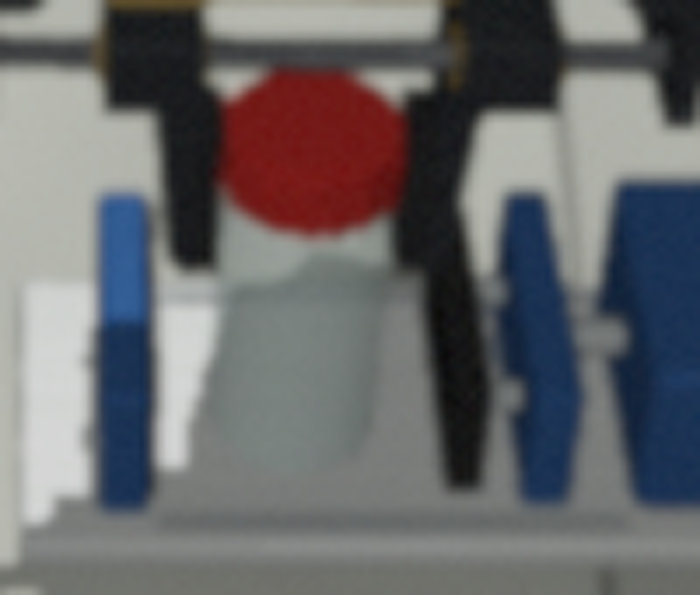

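The jar's foot is at about (346,282), which puts its centre at x 545 at plate height, matching the hand. The descent stalled at z 68, so it is standing on the plate. Releasing.

Call:
play_rows([
  [0,0,0,0,0,0,55],
  [0,0,0,0,0,0,70],
  [0,0,0,0,0,0,80],
  [0,0,0,0,0,0,80],
  [0,0,0,0,0,0,80],
])

```text
time: 10.08
tcp_pos: [544.6, -41.3, 67.3]
ee_rot: [-0.1, 3.122, -0.006]
wrist_force: [-0.3, -0.4, -0.2]
width: 69.9
```

Call:
play_rows([
  [0,0,-0.01,0,0,0,80],
  [0,0,-0.02,0,0,0,80],
  [0,0,-0.03,0,0,0,80],
  [0,0,-0.03,0,0,0,80],
  [0,0,0,0,0,0,80],
])

```text
time: 10.5
tcp_pos: [542.0, -40.8, 162.0]
ee_rot: [-0.1, 3.126, -0.005]
wrist_force: [0.7, -0.6, 1.3]
width: 70.5
```

```bash
python3 - <<'E'
from h import *
np.set_printoptions(precision=1,suppress=True)
st=status.read_state();im=cams.capture("wrist");cv2.imwrite("pics/w3.png",im[:,:,::-1])
s=cams.capture("scene");cv2.imwrite("pics/s3.png",s[:,:,::-1])
for n,i,z in(("wrist",im,110),("scene",s,100)):
  for a,b in((174,4),(5,14)):
    for c in blobs(mask(i,a,b),60):
      (u,v),r=cv2.minEnclosingCircle(c);print(n,a,u,v,r,onz(n,[[u,v]],z,st))
E
python3 go.py 483.7 108.7 150 94
```

```text
wrist 174 324.16851806640625 264.96490478515625 42.597171783447266 [[540.8 -40.5 110. ]]
wrist 5 590.5 178.0 36.98996353149414 [[482.4  98.  110. ]]
scene 174 348.5 237.0 13.463011741638184 [[547. -42. 100.]]
scene 5 200.27777099609375 317.3888854980469 31.829607009887695 [[ 738.5 -249.9  100. ]]
scene 5 164.0 253.5 28.93537139892578 [[ 609.5 -341.7  100. ]]
scene 5 431.0 223.0 11.70479965209961 [[497.6 105.9 100. ]]
t 10.6 tcp [540.44 -40.34 157.49] w 70.60565444194744 F [-0.09 -0.47  0.05] 
shift tool mm [ 47.2  152.36   6.89] rot tool [-0.    0.01 -0.01]
```

View pics/w3.png

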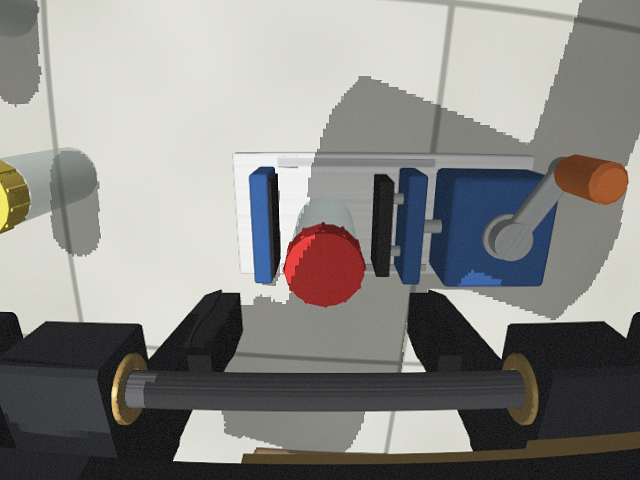

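The jar is let go and upright: cap at (324,265) → (541,-40). The knob top in this view is at about (606,183) and the hub at (510,238). I go over the knob.

```bash
python3 - <<'E'
from h import *
st=status.read_state()
st["tcp_pos"]=np.array([541,-40.5,159.])
print(onz("wrist",[[607,183]],112,st),onz("wrist",[[510,238]],72,st))
E
```

```text
[[482.35666618 105.42449993 112.        ]] [[527.46158073  79.12623374  72.        ]]
```

Call:
play_rows([
  [0.008,0.025,0,0,0.01,-0.01,60],
  [0.01,0.032,0,0,0,0,60],
  [0.01,0.035,0,0,0,0,60],
  [0.01,0.032,0,0,0,0,60],
  [0.006,0.02,0,0,0,0,60],
])

```text
time: 11.02
tcp_pos: [482.8, 101.4, 152.1]
ee_rot: [0.104, -3.13, 0.001]
wrist_force: [0.4, -0.7, 1.3]
width: 52.7
```

Call:
play_rows([
  [0,0,0,0,0,0,60],
  [0,0,0,0,0,0,60],
  [0,0,0,0,0,0,60],
  [0,0,0,0,0,0,60],
  [0,0,0,0,0,0,60],
])

```text
time: 11.43
tcp_pos: [480.4, 102.7, 148.8]
ee_rot: [0.109, -3.122, 0.001]
wrist_force: [-0.6, 0.7, 0.2]
width: 52.5
```

```bash
python3 go.py 483.7 108 130 94
```

```text
t 11.4333 tcp [480.36 102.71 148.78] w 52.46665366854749 F [-0.6   0.7   0.22] 
shift tool mm [-4.03  5.04 18.72] rot tool [ 0.   -0.02 -0.  ]
```

Call:
play_rows([
  [-0.004,0.005,0,0,-0.02,0,60],
  [0,0,0.01,0,0,0,60],
  [0,0,0.012,0,0,0,60],
  [0,0,0.008,0,0,0,60],
  [0,0,0,0,0,0,60],
])

```text
time: 11.85
tcp_pos: [485.7, 106.1, 115.8]
ee_rot: [-0.102, 3.134, 0.0]
wrist_force: [-0.6, 0.1, -0.4]
width: 53.1
```

```bash
python3 go.py 483.5 107.5 80 94;  python3 - <<'E'
from h import *
w=cams.capture("wrist")
cv2.imwrite("pics/w4.png",w[100:,:,::-1])
E
```

```text
t 11.85 tcp [485.72 106.11 115.85] w 53.113985444111435 F [-0.63  0.14 -0.4 ] 
shift tool mm [ 2.34  1.53 35.83] rot tool [-0.    0.01 -0.  ]
```

View pics/w4.png

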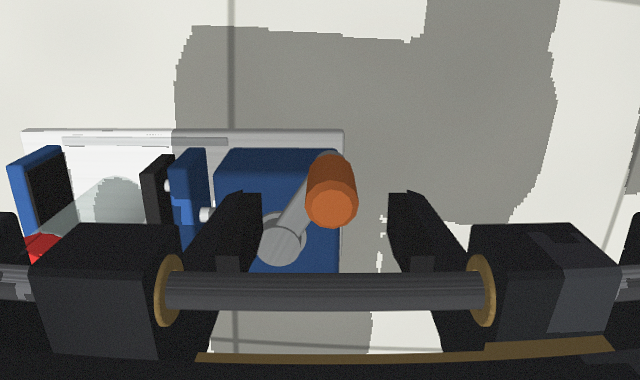

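The knob top is at about (331,308), only 3 mm off the tool axis and between the fingers. Descend and close.

Call:
play_rows([
  [0.003,0.003,0.006,0,0.005,0,60],
  [0,0,0.008,0,0,0,60],
  [0,0,0.008,0,0,0,60],
  [0,0,0.003,0,0,0,60],
  [0,0,0,0,0,0,60],
])

```text
time: 12.32
tcp_pos: [482.9, 109.2, 89.4]
ee_rot: [-0.103, 3.138, -0.0]
wrist_force: [-0.2, -0.9, 0.5]
width: 53.1
```

```bash
python3 go.py 482.5 109 80 94
```

```text
t 12.3167 tcp [482.85 109.18  89.42] w 53.051488088925204 F [-0.21 -0.9   0.51] 
shift tool mm [ 0.38 -0.16  9.42] rot tool [-0.  0. -0.]
```

Call:
play_rows([
  [0,0,0.004,0,0,0,60],
  [0,0,0.002,0,0,0,10],
  [0,0,0,0,0,0,0],
  [0,0,0,0,0,0,0],
  [0,0,0,0,0,0,0],
])

```text
time: 12.73
tcp_pos: [483.2, 109.2, 83.0]
ee_rot: [-0.103, 3.137, -0.0]
wrist_force: [0.3, 0.3, 1.0]
width: 28.1
```

Call:
play_rows([
  [0,0,0,0,0,0,0],
  [0,0,0,0,0,0,0],
  [0,0,0,0,0,0,0],
  [0,0,0,0,0,0,0],
  [0,0,0,0,0,0,0],
])

```text
time: 13.15
tcp_pos: [483.2, 109.0, 83.1]
ee_rot: [-0.103, 3.137, -0.001]
wrist_force: [0.8, -0.3, -1.9]
width: 23.0
```

```bash
cat >arc.py <<'E'
import sys
from h import *
np.set_printoptions(precision=4,suppress=True)
s=status.read_state();Rt=R.from_rotvec(s["ee_rot"]);A=np.array([530,81.5]);p=s["tcp_pos"]
d=p[:2]-A;a=np.degrees(np.arctan2(d[1],d[0]))
print("t",s["time"],p,"w",s["width"],"F",s["wrist_force"],"T",s["ft_torque"],"r",np.hypot(*d),"world ang",a,"crank",np.radians(173-(a-4)))
da=float(sys.argv[1]);prev=p
for k in range(1,6):
    b=np.radians(a-da*k);t=np.array([*(A+55*np.array([np.cos(b),np.sin(b)])),82]);print(Rt.inv().apply(t-prev));prev=t
E
python3 arc.py 8
```

```text
t 13.15 [483.2305 109.0198  83.1156] w 22.981877132003586 F [ 0.7722 -0.332  -1.902 ] T [-0.0032  0.0051 -0.0205] r 54.26533151208575 world ang 149.52683806783293 crank 0.4794971316498825
[-4.1361  6.4423  1.1248]
[-5.5398  5.3093  0.014 ]
[-6.2248  4.4866  0.0165]
[-6.7886  3.5767  0.0187]
[-7.2203  2.5971  0.0205]
```

Knob gripped at 23 mm width, radius 54. I'll turn along the arc.

Call:
play_rows([
  [-0.0042,0.0064,0.001,0,0,0,0],
  [-0.0055,0.0053,0,0,0,0,0],
  [-0.0062,0.0045,0,0,0,0,0],
  [-0.0068,0.0036,0,0,0,0,0],
  [-0.0072,0.0026,0,0,0,0,0],
])

```text
time: 13.57
tcp_pos: [509.1, 132.6, 83.0]
ee_rot: [0.103, -3.133, 0.007]
wrist_force: [-5.1, -3.9, 4.5]
width: 23.2
```

```bash
python3 arc.py 9
```

```text
t 13.5667 [509.1079 132.5968  82.9851] w 23.194809135851166 F [-5.0836 -3.8566  4.5443] T [-0.4454  0.8699 -0.0456] r 55.202871249858205 world ang 112.23829402061003 crank 1.130304998548854
[-8.4457  1.8969  0.9187]
[-8.5977  0.749  -0.0623]
[-8.6091 -0.6052 -0.0562]
[-8.4085 -1.9445 -0.0487]
[-8.0008 -3.2359 -0.04  ]
```

Call:
play_rows([
  [-0.0084,0.0019,0.0005,0,0,0,0],
  [-0.0086,0.0007,0,0,0,0,0],
  [-0.0086,-0.0006,0,0,0,0,0],
  [-0.0084,-0.0019,0,0,0,0,0],
  [-0.008,-0.0032,0,0,0,0,0],
])

```text
time: 13.98
tcp_pos: [548.5, 134.5, 83.0]
ee_rot: [0.106, -3.12, 0.008]
wrist_force: [-6.6, 1.1, 4.7]
width: 23.3
```

```bash
python3 arc.py 9
```

```text
t 13.9833 [548.4662 134.4743  82.9749] w 23.333196940429538 F [-6.5641  1.0858  4.7252] T [ 0.2806  0.9586 -0.0049] r 56.10060448330203 world ang 70.78207386697284 crank 1.8538525356614524
[-7.2339 -5.0077  0.8548]
[-6.9269 -5.147  -0.1136]
[-6.0367 -6.1673 -0.0914]
[-4.9978 -7.0358 -0.067 ]
[-3.8359 -7.7311 -0.0409]
```

Call:
play_rows([
  [-0.0072,-0.005,0.0005,0,0,0,0],
  [-0.0069,-0.0052,0,0,0,0,0],
  [-0.006,-0.0062,0,0,0,0,0],
  [-0.005,-0.007,0,0,0,0,0],
  [-0.0038,-0.0077,0,0,0,0,0],
])

```text
time: 14.4
tcp_pos: [578.1, 110.8, 83.1]
ee_rot: [0.109, -3.112, -0.004]
wrist_force: [-3.7, 8.0, 1.8]
width: 23.2
```

```bash
python3 arc.py 6
```

```text
t 14.4 [578.0514 110.8107  83.1015] w 23.17833923291963 F [-3.6636  8.0373  1.7897] T [ 1.3198  0.3415 -0.0489] r 56.28543725505966 world ang 31.38266101852015 crank 2.54150201321951
[-1.263  -5.8391  1.0451]
[-1.8131 -5.4635 -0.0703]
[-1.2323 -5.6233 -0.0551]
[-0.6379 -5.7214 -0.0393]
[-0.0366 -5.7568 -0.023 ]
```

Call:
play_rows([
  [-0.0013,-0.0058,0,0,0,0,0],
  [-0.0018,-0.0055,0,0,0,0,0],
  [-0.0012,-0.0056,0,0,0,0,0],
  [-0.0006,-0.0045,0,0,0,0,0],
  [0,-0.003,0,0,0,0,0],
])

```text
time: 14.82
tcp_pos: [584.6, 94.5, 83.2]
ee_rot: [0.11, -3.111, -0.026]
wrist_force: [0.6, 8.9, -0.1]
width: 23.1
```

```bash
python3 arc.py 3
```

```text
t 14.8167 [584.609   94.5406  83.1647] w 23.137305002103247 F [ 0.6054  8.9008 -0.139 ] T [ 1.3505 -0.2459 -0.0731] r 56.14443853845228 world ang 13.430709811043528 crank 2.854822668947348
[ 0.7036 -3.0591  1.1298]
[-0.2435 -2.8686 -0.058 ]
[-0.093  -2.8775 -0.054 ]
[ 0.0577 -2.8785 -0.0499]
[ 0.2082 -2.8716 -0.0457]
```

Call:
play_rows([
  [0.0003,-0.004,0,0,0,0,0],
  [0,-0.004,0,0,0,0,0],
  [0,-0.004,0,0,0,0,0],
  [0,-0.004,0,0,0,0,0],
  [0,-0.004,0,0,0,0,0],
])

```text
time: 15.23
tcp_pos: [585.3, 91.3, 83.0]
ee_rot: [0.114, -3.113, -0.069]
wrist_force: [-0.1, 20.1, 1.6]
width: 23.5
```

```bash
python3 arc.py 3|head -1
```

```text
t 15.2333 [585.2586  91.3484  83.045 ] w 23.480909853235406 F [-0.0965 20.1053  1.602 ] T [ 2.7203 -0.1264 -0.0164] r 56.129303448091854 world ang 10.105373585256443 crank 2.9128607348231745
```

Force rose to 20 N with no further motion, at a crank angle of about 2.9: that is the stop. Let go and lift.

Call:
play_rows([
  [0,0.001,0,0,0,0,30],
  [0,0,0,0,0,0,50],
  [0,0,0,0,0,0,60],
  [0,0,0,0,0,0,60],
  [0,0,0,0,0,0,60],
])

```text
time: 15.65
tcp_pos: [585.3, 94.4, 83.1]
ee_rot: [0.117, -3.113, -0.071]
wrist_force: [0.7, -0.5, -0.2]
width: 51.0
```

```bash
python3 go.py 585 92 83 94
```

```text
t 15.65 tcp [585.33  94.43  83.14] w 51.03559294341342 F [ 0.69 -0.46 -0.19] 
shift tool mm [ 0.51 -2.4   0.04] rot tool [ 0.05 -0.02  0.01]
```

Call:
play_rows([
  [0,-0.002,0,0.04,-0.02,0,60],
  [0,0,-0.01,0,0,0,60],
  [0,0,-0.02,0,0,0,60],
  [0,0,-0.03,0,0,0,60],
  [0,0,-0.03,0,0,0,60],
])

```text
time: 16.07
tcp_pos: [583.4, 90.7, 171.9]
ee_rot: [0.115, -3.123, -0.013]
wrist_force: [-0.1, -0.3, -0.3]
width: 52.8
```

Call:
play_rows([
  [0.03,0,-0.02,0,0,0,60],
  [0.03,0.01,0,0,0,0,60],
  [0.02,0.01,0,0,0,0,60],
  [0,0,0,0,0,0,60],
  [0,0,0,0,0,0,60],
])

```text
time: 16.48
tcp_pos: [502.9, 103.7, 205.3]
ee_rot: [0.113, -3.138, -0.018]
wrist_force: [-0.3, -0.7, 0.3]
width: 52.8
```

```bash
python3 - <<'E'
from h import *
np.set_printoptions(precision=1,suppress=True)
st=status.read_state();im=cams.capture("wrist");s=cams.capture("scene")
o=np.zeros((480,800,3),np.uint8);o[:300,:400]=cv2.resize(im,(400,300));o[:320,400:]=cv2.resize(s[180:308,290:450],None,fx=2.5,fy=2.5)
cv2.imwrite("pics/f.png",o[:330,:,::-1])
A=np.array([530,81.5])
for n,i,z in(("wrist",im,110),("scene",s,100)):
  for a,b in((174,4),(5,14)):
    for c in blobs(mask(i,a,b),60):
      (u,v),r=cv2.minEnclosingCircle(c);p=onz(n,[[u,v]],z,st)[0];print(n,a,u,v,r,p,"crank if knob",np.radians(177-np.degrees(np.arctan2(p[1]-A[1],p[0]-A[0]))))
E
```

```text
wrist 174 98.5 280.5 36.06254577636719 [540.1 -49.3 110. ] crank if knob 4.582721690549782
wrist 5 300.4560852050781 339.9391174316406 25.18975830078125 [576.2  93.6 110. ] crank if knob 2.834093574061716
wrist 5 150.0 1.5 35.0322265625 [364.   -4.6 110. ] crank if knob 5.752346828576081
scene 174 340.5 236.3125 13.6281099319458 [546.1 -55.7 100. ] crank if knob 4.543108162010718
scene 5 200.27777099609375 317.3888854980469 31.829607009887695 [ 738.5 -249.9  100. ] crank if knob 4.098553908415718
scene 5 430.0714416503906 260.21429443359375 12.830632209777832 [597.4  90.3 100. ] crank if knob 2.959105644760104
scene 5 164.0 253.5 28.93537139892578 [ 609.5 -341.7  100. ] crank if knob 4.474383340315531
```

View pics/f.png

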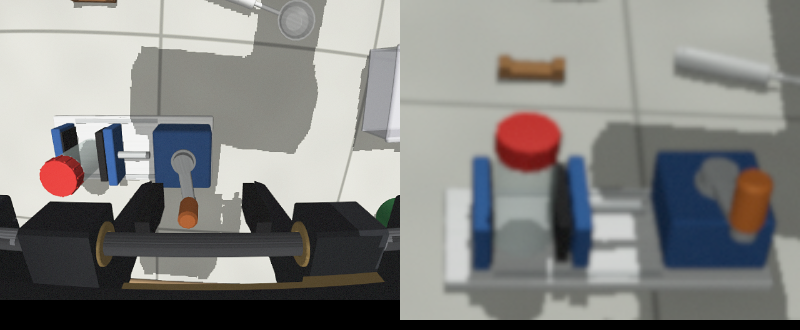

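The final view shows the jar upright and gripped between the fixed jaw and the pad, the knob at its end position (crank about 2.83–2.96), and the hand clear. Handing in.

```bash
python3 -c "
from plant import manip;print(manip.close_job())"
```

```text
the job is handed in; nothing more can be done
None
```

The red-capped jar is clamped upright, with the crank turned to its stop. I handed the job in at about 17 s of the 54 s allowed; no verdict is reported.

- **Placing:** I set the jar down on the clamp plate at about (541, -40) and let go with the jaws open. I had re-gripped it once, on the counter, 20 mm lower.
- **Crank:** I gripped the knob and turned it clockwise until it stopped moving with the force at 20 N, at a crank angle of about 2.91. Then I let go and lifted clear.
- **Last checks:** The final pictures show the jar upright between the fixed jaw and the pad, at roughly y -6 to -8 mm in the clamp frame. The knob is at its end position and the hand touches nothing.
- **Disagreements:**
  - The final crank angle read 2.83 in the wrist view and 2.96 in the scene view, both above the 2.5 limit.
  - The cap position differed by about 6 mm in each axis between those two views.
  - The force sensor showed no clear contact when I set the jar down. I judged the contact from the stalled descent and the image of the jar's foot.

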